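# Refit the divider post in the tilt-out broom bin

### The job

The oak divider post has been out while the tilt-out bin was cleaned. Put it back: feel for the blind hole in the bin's black floor block and seat the post fully home in it while the bin is tilted out, then ease the bin fully shut beneath the lacquered shelf with the post standing in it. Do not slam the bin, and leave everything else where it is.

Things in the scene. Friction and masses are not known exactly. Their poses are not given: they have to be found in the camera images.
- post: the loose divider post: oak, 200 mm long, about 100 g: upper 130 mm square, 30 by 30 mm, sides along its x and y, with a dark red lacquer band 10 to 20 mm below the top; lower 70 mm a round tenon of 30 mm diameter whose last 7 mm taper to a flat foot of 21 mm. It starts standing upright and free on the table, with any yaw. Origin at the centre of its foot, z along it to its top.
- post_tip (a point): centre of the post's foot, axes as the post's. Fully home it lies 35 mm below the top of the bin's floor block, and the post's top is then level with the top of the bin's front panel.
- post_top (a point): centre of the post's top, 200 mm above the foot
- closet: fixed closet unit of pale oak with a dark red lacquered shelf as its top: 400 mm wide (y; the shelf 430), 220 mm deep (x), shelf underside 280 mm and shelf top 298 mm above the table. Origin at the centre of its underside; its front faces its own -x, the shelf's front edge is flush with the front of the shut bin.
- bin (a joint): tilt of the pale oak bin about the level hinge along its lower front edge (rad): 0 is upright and fully shut under the shelf, growing as its top tips out towards the closet's -x; it starts at 0.58 to 0.68, end stop 0.75. A soft-close stay holds it at any angle: friction 2.2 N m, damping 4 N m s (at bin_front 11 N starts it, 20 N more per rad/s). Over 30 N down on its floor starts to tip it shut.
- bin_hinge (a point): middle of the bin's hinge line. Axes turn with the bin: y along the hinge, z up the front panel, x from front panel to back wall. In them the front panel is 14 mm thick (x -14 to 0 mm), 356 mm wide, its top at z = 215 mm; side and back walls end at z = 165 mm; the inside is 125 mm in x, 327 mm in y. The shelf's underside is 250 mm above the hinge: only a fully seated post passes under it.
- bin_floor (a point): point 62.5 mm in x and 50 mm in z from bin_hinge, same axes, on the level of the top of the flat, slippery black plastic floor block. It dropped in with play: its one blind hole (32.5 mm diameter, 35 mm deep, along z, sharp edge) is centred anywhere up to 9 mm in x and 16 mm in y from here, differently every time, and is not reported. The block is jammed: it shifts only above 60 N.
- bin_front (a point): point on the outer face of the front panel, on its middle line, 195 mm in z from the hinge (20 mm below the panel's top edge), a good place to push; axes as bin_hinge
- bottle: bystander: glass spray bottle with a black press-button nozzle, 72 mm diameter, 168 mm tall, loose on the shelf
- scraper: bystander: small steel scraper with a dark wood handle, 180 mm long, lying on the shelf
- dustpan: bystander: green plastic dustpan, 190 by 200 mm with a 100 mm handle on its +x side, 45 mm high, on the table; origin under the middle of the pan
- broom: bystander: short broom lying flat, 235 mm along x and 140 mm wide, 34 mm high; origin under the joint of handle and head
- tin: bystander: round polish tin, 79 mm diameter, 30 mm high, on the table
- shoebrush: bystander: wooden shoe brush, 150 by 50 by 40 mm, on the table
Things that resemble listed ones, but are neither listed nor needed, are in the scene too. Leave any turquoise look-alike of the post alone.

How it is judged:
By the outcome, as a careful person would: the job done as asked, in the order asked, and still so for the second after the job is handed in, with the robot touching nothing.
It also fails if it takes over 72 s, if anything falls off the work surface, if the arm or the gripper's body presses on something with over 40 N, if the wrist force passes 120 N, or if a joint passes its speed limit or range.

### The arm

A 6-joint arm with a two-finger parallel gripper is mounted at the origin on the work surface. World frame = base frame: x ahead of the robot, y to its left, z up, the work surface at z = 0. Lengths are in m, angles in rad, forces in N, time in s.
With the tool pointing down it reaches from about 0.275 to 1 m from the base axis. Payload 8.4 kg.
Tool frame: the origin (TCP) lies on the centre line of the jaws, within the pads' length; the fingertips stand 17 mm ahead of it and the grasp point (between the pads) lies 2 mm behind it (bot.tcp_to_tips is the z of the fingertips in the tool frame, in m); z points along the fingers, y is the line along which they close (so a half turn about z gives the same grasp; the last joint's range is limited). The gripper opens to 85 mm and grips with 20 to 120 N. Pads are 22 mm wide; open, the fingers measure 114 mm over their backs; the gripper's body (76 mm by 85 mm) begins 54 mm behind the grasp point. The pads swing forward as they close: fully open they stand 13 mm farther back than shut.
Start: joints at [-1.262, 0.353, 1.633, -0, 1.155, -0.002], TCP at [0.191, -0.595, 0.248] pointing down, gripper open.
Joint ranges: [-2.63, 2.63], [-0.92, 2.1], [0.06, 2.66], [-1.3, 4.44], [0, 2.69], [-3.02, 3.02]. Speed limits (rad/s): [2.22, 2.22, 2.79, 3.14, 3.14, 3.14].

### API

Orientations are given as a unit quaternion [x, y, z, w].
In Python, from workcell import bot, hand, kinematics, get_obs, vision, hand_in gives the robot as it stands. The module is installed in compiled form; this text tells all that it offers. Calls block until the motion is done:
- bot.reach(position, orientation): joint-space move of the TCP to a pose.
- bot.servo_line(position, ori=None, velocity=0.15): straight line of the TCP; ori=None keeps the orientation; velocity is the mean speed in m/s.
- bot.goto_joints(angles): joint-space move.
- hand.move_gripper(opening, strength=None): finger opening in m; strength is the grip in N (None keeps the last); returns when the fingers have stopped.
- bot.dwell(seconds).
- kinematics.solve_ik(position, orientation): joint angles nearest the present ones, or None.
- get_obs(): the state.
- vision.read_camera(name): name is "scene" or "top" or "wrist"; returns a dict with "frame" (480x640x3 uint8, red, green, blue), "intrinsics" (3x3 intrinsics, pixels), "view" (4x4, takes a point from world to camera coordinates). Camera axes: x right, y down, z forward; pixel columns grow to the right and rows downward; lengths in m; the calibration is good to about 2 mm. The wrist camera is an equidistant fisheye: a pixel r from the principal point sees the ray r / f radians off the axis. A picture is of the moment at which its call begins. There is no depth.
A pose or a line that the arm cannot do raises bot.IKError and nothing moves.
- hand_in(): hands the job in; it is judged then, once.
The state is a dict: "time_s": time; "joint_pos": joint angles; "joint_vel": joint speeds; "joint_efforts": joint torques, N m; "position": TCP position; "orientation": TCP orientation; "wrist_force": force on the tool from outside, world axes, zero at the start; "ft_torque": the same for the moment, N m; "gripper_width": finger opening in m; "grip_force": force on a finger pad.
Only numpy, scipy, OpenCV 4.12 (cv2) and the standard library are available. Lean on these libraries where they do the work, as an engineer would, in place of code of your own. Each camera call takes 0.05 s, during which the arm holds its last target. There are 200 camera calls.

## Working session

There is one attempt and no reset: what is moved stays moved. The work goes in short steps, each a Python script; the robot and the scene stay as the last script left them, time stands still between calls to the robot, and variables do not carry over. Pictures are saved under pics/ and viewed, at most 10 in all, crops included, and the job is handed in when it is done.

```bash
mkdir -p pics; python3 - <<'E'
from workcell import bot, hand, kinematics, get_obs, vision
import cv2, numpy as np, pickle
d={}
for n in("scene","top"):
    c=vision.read_camera(n); d[n]=c
    cv2.imwrite(f"pics/{n}0.png",c["frame"][:,:,::-1])
    V=np.array(c["view"]);print(n,np.round(c["intrinsics"],1).tolist(),np.round(-V[:3,:3].T@V[:3,3],3),np.round(V[2,:3],3))
pickle.dump(d,open("cams.pkl","wb"))
o=get_obs();print({k:np.round(v,3).tolist() for k,v in o.items()})
E
```

```text
scene [[516.1, 0.0, 318.1], [0.0, 516.1, 236.0], [0.0, 0.0, 1.0]] [0.123 0.62  1.234] [ 0.377 -0.48  -0.792]
top [[505.7, 0.0, 318.9], [0.0, 505.7, 243.7], [0.0, 0.0, 1.0]] [0.497 0.039 1.46 ] [ 0.061 -0.014 -0.998]
{'time_s': 0.1, 'joint_pos': [-1.262, 0.354, 1.634, -0.0, 1.155, -0.002], 'joint_vel': [-0.001, -0.001, -0.002, -0.001, 0.0, -0.001], 'joint_efforts': [-0.0, -60.636, -34.282, 0.0, 0.004, 0.0], 'position': [0.191, -0.595, 0.248], 'orientation': [0.988, 0.155, -0.0, -0.001], 'wrist_force': [0.018, -0.034, -0.614], 'ft_torque': [0.001, -0.004, -0.032], 'grip_force': 0.0, 'gripper_width': 0.086}
```

View pics/scene0.png

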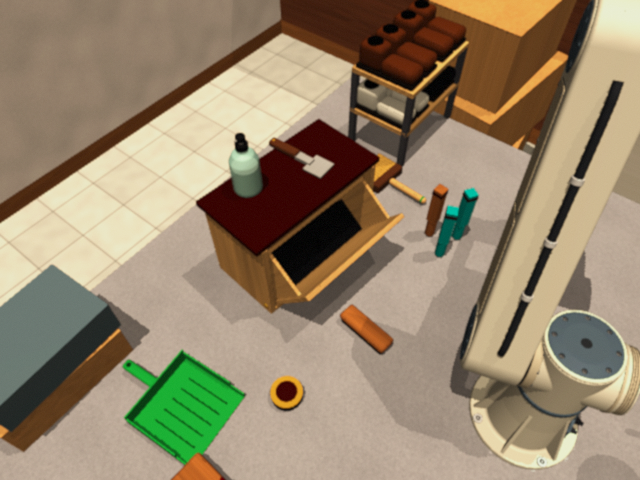

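View pics/top0.png

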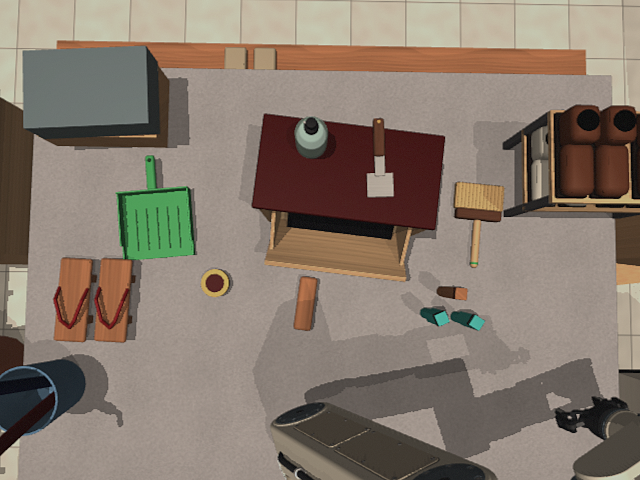

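The scene view shows the post at about (437,210), left of two turquoise look-alikes. The tilted bin's front-panel top edge runs from (275,300) to (400,215). In the top view the post top is near (460,293), the shelf corners are near (264,115), (445,137), (436,228) and (253,208), and the panel's top edge runs from (267,262) to (406,280).

```bash
cat > h.py <<'E'
import numpy as np, cv2, pickle
def ray(c,uv):
    V=np.array(c["view"]);K=np.array(c["intrinsics"]);R=V[:3,:3]
    d=R.T@np.linalg.solve(K,np.array([uv[0],uv[1],1.]));return -R.T@V[:3,3],d
def onz(c,uv,z):
    o,d=ray(c,uv);return o+d*(z-o[2])/d[2]
def proj(c,p):
    V=np.array(c["view"]);K=np.array(c["intrinsics"]);q=K@(V[:3,:3]@np.array(p)+V[:3,3]);return q[:2]/q[2]
E
python3 - <<'E'
from h import *
d=pickle.load(open("cams.pkl","rb"));t=d["top"];s=d["scene"]
hsv=cv2.cvtColor(t["frame"],cv2.COLOR_RGB2HSV)
m=((((hsv[...,0]<8)|(hsv[...,0]>170))&(hsv[...,1]>130)&(hsv[...,2]<110)&(hsv[...,2]>20))*255).astype(np.uint8)
m[:100]=0;m[240:]=0;m[:,:240]=0;m[:,460:]=0
m=cv2.morphologyEx(m,cv2.MORPH_OPEN,np.ones((3,3)))
cs=max(cv2.findContours(m,0,2)[0],key=cv2.contourArea)
hull=cv2.convexHull(cs)[:,0].astype(float)
W=np.array([onz(t,p,.298)[:2] for p in hull]).astype(np.float32)
r=cv2.minAreaRect(W);print("shelf",r,cv2.boxPoints(r).tolist())
a=t["frame"][275:345,405:505];b=s["frame"][170:270,400:500]
e=t["frame"][195:295,245:445]
A=cv2.resize(a,(400,280),interpolation=2);B=cv2.resize(b,(400,400)[:2],interpolation=2)
C=cv2.resize(e,(800,400)[:2],interpolation=2)
out=np.zeros((600,800,3),np.uint8);out[:200]=0
out[:200,:285]=cv2.resize(a,(285,200));
B=cv2.resize(b,(400,400));out=np.zeros((600,800,3),np.uint8);out[:280,:400]=A;out[:280,400:680]=cv2.resize(b,(280,280));out[280:600,:640]=cv2.resize(e,(640,320))
cv2.imwrite("pics/crop1.png",out[:,:,::-1])
E
```

```text
shelf ((0.7365195751190186, -0.04452367126941681), (0.42619386315345764, 0.22228963673114777), 83.7542495727539) [[0.6028510332107544, -0.24426394701004028], [0.8238211870193481, -0.26844754815101624], [0.8701881170272827, 0.15521660447120667], [0.649217963218689, 0.17940020561218262]]
```

View pics/crop1.png

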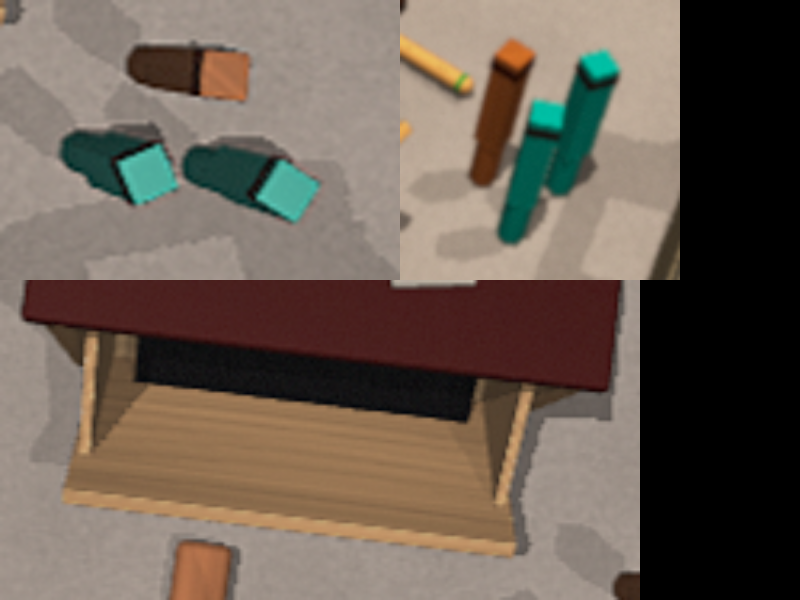

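The crop shows the post's top face at about (461,294) in the top image, with its sides almost aligned with the image axes. The bin panel's outer top edge runs from (264.7,263.7) to (405.9,280.3). The measured shelf is 426 x 222 mm, which matches the given 430 x 220.

```bash
cat >> h.py <<'E'
from scipy.spatial.transform import Rotation as Ro
yaw=-0.109
cx=np.array([np.cos(yaw),np.sin(yaw),0]);cy=np.array([-np.sin(yaw),np.cos(yaw),0]);cz=np.array([0,0,1.])
C0=np.array([0.7365,-0.0445,0]);H=C0-0.096*cx+0.03*cz
def bpt(th,x,y,z):  # point in bin axes -> world
    ax=np.cos(th)*cx+np.sin(th)*cz;az=-np.sin(th)*cx+np.cos(th)*cz
    return H+x*ax+y*cy+z*az
def toolq(zdir,y): # tool quaternion from z dir and y dir
    z=zdir/np.linalg.norm(zdir);y=y-z*(y@z);y/=np.linalg.norm(y)
    return Ro.from_matrix(np.stack([np.cross(y,z),y,z],1)).as_quat()
E
python3 - <<'E'
from h import *
from scipy.optimize import brentq,least_squares
from workcell import kinematics,bot,get_obs
d=pickle.load(open("cams.pkl","rb"));t=d["top"];s=d["scene"]
for (x,pa,pb) in((-.014,(264.3,263.4),(405.5,279.9)),(0,(266.5,259.3),(406.2,276.8))):
    for p,y in((pa,.178),(pb,-.178)):
        th=brentq(lambda q:proj(t,bpt(q,x,y,.215))[1]-p[1],.4,.85);print("th",th,proj(t,bpt(th,x,y,.215)),p)
for p in((279,298),(402,216)):print("scene px",p,[np.round(proj(s,bpt(q,-.014,y,.215)),0).tolist() for q in(.6,.65) for y in(.178,-.178)])
# post: top centre by both views
cor=[(199,51),(249,49),(247,101),(198,98)]
px=[(405+u/4-.4,275+v/4-.4) for u,v in cor];P=np.array([onz(t,p,.2) for p in px]);print("post top",P.mean(0),np.linalg.norm(np.diff(P,axis=0),axis=1),[np.arctan2(*(P[j]-P[i])[:2]) for i,j in((0,1),(3,2))])
print("scene",onz(s,(400+(514-400)/2.8,170+57/2.8),.2))
P=P.mean(0)
q=toolq(np.array([0,0,-1.]),np.array([0,1.,0]))
o=Ro.from_quat(get_obs()["orientation"]).as_matrix();print("tool y now",o[:,1])
th=.63
for sg in(1,-1):
    print(kinematics.solve_ik([P[0],P[1],.177],toolq(np.array([0,0,-1.]),np.array([0,sg*1.,0]))))
    n=-(bpt(th,0,0,1)-bpt(th,0,0,0));qq=toolq(n,sg*cy)
    for z in(.19,.26): print(kinematics.solve_ik(bpt(th,.0625,0,z),qq))
    for a in(0,.3,.6,.9):
        for th2 in (.65,.3,0):
            f=np.cos(a)*cx-np.sin(a)*cz;print(a,th2,kinematics.solve_ik(bpt(th2,-.014,0,.195)-.017*f,toolq(f,sg*cy)) is not None)
# enhanced block views
for n,(r0,r1,c0,c1) in {"top":(195,295,245,445),"scene":(180,320,240,420)}.items():
    im=np.clip(d[n]["frame"][r0:r1,c0:c1].astype(float)*7,0,255).astype(np.uint8)
    print(n,im.shape);d[n]=cv2.resize(im,None,fx=3,fy=3,interpolation=1)
out=np.zeros((300,1140,3),np.uint8)
o=np.zeros((420+300,600,3),np.uint8);o[:300]=d["top"];o[300:,:540]=d["scene"]
cv2.imwrite("pics/dark.png",cv2.resize(o,None,fx=.83,fy=.83)[:,:,::-1])
E
```

```text
th 0.6308362213904591 [263.88645462 263.4       ] (264.3, 263.4)
th 0.6198842037170733 [405.52350098 279.9       ] (405.5, 279.9)
th 0.6379008718527799 [264.12533796 259.3       ] (266.5, 259.3)
th 0.6405434705850384 [406.28002525 276.8       ] (406.2, 276.8)
scene px (279, 298) [[304.0, 299.0], [401.0, 214.0], [307.0, 302.0], [403.0, 217.0]]
scene px (402, 216) [[304.0, 299.0], [401.0, 214.0], [307.0, 302.0], [403.0, 217.0]]
post top [ 0.45458595 -0.33273116  0.2       ] [0.03134151 0.03230977 0.03064957] [np.float64(3.090471851839488), np.float64(-3.0920473965470765)]
scene [ 0.44816699 -0.33284982  0.2       ]
tool y now [ 0.30580894 -0.95209209 -0.00124162]
[-6.34507015e-01  3.37882322e-01  1.83263137e+00 -4.44089210e-16
  9.71078960e-01 -2.20530334e+00]
[-0.02054869  0.10968356  2.1970187  -0.24860792  0.2131181  -1.25605553]
[-0.01008772 -0.05646099  2.21064484 -0.1640585   0.36421651 -1.3373113 ]
0 0.65 True
0 0.3 True
0 0 True
0.3 0.65 False
0.3 0.3 True
0.3 0 True
0.6 0.65 True
0.6 0.3 True
0.6 0 True
0.9 0.65 True
0.9 0.3 True
0.9 0 True
[-6.34507015e-01  3.37882322e-01  1.83263137e+00 -4.44089210e-16
  9.71078960e-01  9.36289311e-01]
[-0.02054869  0.10968356  2.1970187  -0.24860792  0.2131181   1.88553713]
[-0.01008772 -0.05646099  2.21064484 -0.1640585   0.36421651  1.80428136]
0 0.65 True
0 0.3 True
0 0 True
0.3 0.65 False
0.3 0.3 True
0.3 0 True
0.6 0.65 True
0.6 0.3 True
0.6 0 True
0.9 0.65 True
0.9 0.3 True
0.9 0 True
top (100, 200, 3)
scene (140, 180, 3)
```

View pics/dark.png

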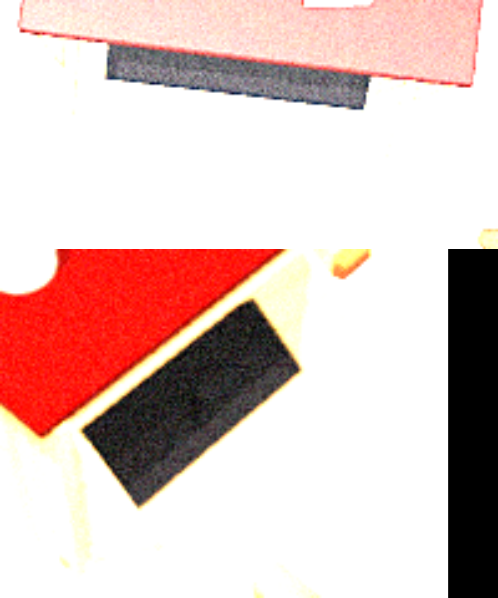

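The enhanced view shows the plain black block, with at most a faint dark spot near (200,405), so the hole has to be felt for. The panel edges give θ ≈ 0.632. The two views of the post top differ by 6 mm in x, so I'll move above the post and take one close look.

```bash
cat >> h.py <<'E'
TH=0.632
def wonz(c,uv,z):
    V=np.array(c["view"]);K=np.array(c["intrinsics"]);R=V[:3,:3]
    x=(uv[0]-K[0,2])/K[0,0];y=(uv[1]-K[1,2])/K[1,1];r=np.hypot(x,y)+1e-12
    d=R.T@np.array([x/r*np.sin(r),y/r*np.sin(r),np.cos(r)]);o=-R.T@V[:3,3];return o+d*(z-o[2])/d[2]
DOWN=toolq(np.array([0,0,-1.]),np.array([0,-1.,0]))
E
python3 - <<'E'
from h import *
from workcell import *
t0=get_obs()["time_s"]
bot.reach([.452,-.333,.30],DOWN)
o=get_obs();print(o["time_s"]-t0,o["position"],o["wrist_force"])
c=vision.read_camera("wrist");pickle.dump(c,open("w1.pkl","wb"));cv2.imwrite("pics/w1.png",c["frame"][:,:,::-1])
V=c["view"];print(np.round(c["intrinsics"],1).tolist(),-V[:3,:3].T@V[:3,3],V[2,:3])
for a in(-.1,0,.1):
  for th in(.63,.3,0):
    f=np.cos(a)*cx-np.sin(a)*cz
    print(a,th,np.round(kinematics.solve_ik(bpt(th,-.014,0,.195)-.017*f,toolq(f,-cy)),2) if kinematics.solve_ik(bpt(th,-.014,0,.195)-.017*f,toolq(f,-cy)) is not None else None)
E
```

```text
1.3917 [ 0.45161254 -0.33361143  0.29984149] [ 0.1849351   0.66141023 -0.31889438]
[[371.6, 0.0, 317.6], [0.0, 371.6, 237.2], [0.0, 0.0, 1.0]] [ 0.53556999 -0.3328287   0.42554802] [-3.22671628e-01 -8.19159312e-04 -9.46510618e-01]
-0.1 0.63 [ 0.09  1.21  2.61  3.41  2.33 -1.4 ]
-0.1 0.3 [ 0.04  0.97  2.55  3.31  2.04 -1.51]
-0.1 0 [ 0.01  0.85  2.46  3.26  1.83 -1.55]
0 0.63 [ 0.09  1.1   2.65  3.38  2.17 -1.44]
0 0.3 [ 0.04  0.85  2.58  3.3   1.85 -1.53]
0 0 [ 0.01  0.74  2.48  3.26  1.65 -1.56]
0.1 0.63 None
0.1 0.3 [ 0.04  0.71  2.6   3.29  1.63 -1.55]
0.1 0 [ 0.01  0.62  2.49  3.26  1.44 -1.57]
```

View pics/w1.png

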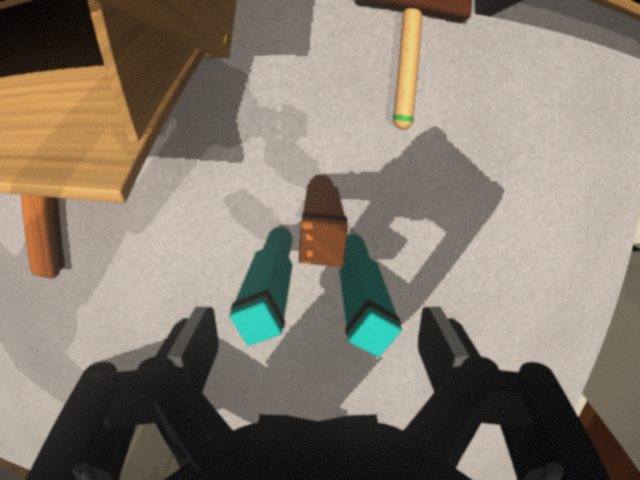

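The wrist view shows the brown post's top face with corners near (302,217), (347,217), (343,265) and (300,262). The turquoise posts are nearer the camera at (257,317) and (374,332).

```bash
python3 - <<'E'
from h import *
c=pickle.load(open("w1.pkl","rb"));t=pickle.load(open("cams.pkl","rb"))["top"]
# wrist projection helper check: brown face under several heights
for z in(.2,.19):
  P=np.array([wonz(c,p,z) for p in((305,222),(347,222),(343,265),(300,262))]);print(z,P.mean(0),np.linalg.norm(np.diff(np.r_[P,P[:1]],axis=0),axis=1).round(4))
for p in((257,317),(374,332)):print("turq",wonz(c,p,.2))
print("turq top",[onz(t,(405+u/4-.4,275+v/4-.4),.2) for u,v in((147,173),(288,190))])
print("foot",wonz(c,(320,185),0))
cv2.imwrite("pics/w1c.png",cv2.resize(c["frame"][150:360,210:430],None,fx=2.5,fy=2.5,interpolation=2)[:,:,::-1])
E
```

```text
0.2 [ 0.45461466 -0.33697759  0.2       ] [0.0266 0.0296 0.0284 0.0276]
0.19 [ 0.45102539 -0.33716154  0.19      ] [0.0278 0.0309 0.0297 0.0289]
turq [ 0.39881982 -0.28995065  0.2       ]
turq [ 0.38596734 -0.37393234  0.2       ]
turq top [array([ 0.39330269, -0.28488739,  0.2       ]), array([ 0.38374981, -0.3727261 ,  0.2       ])]
foot [ 0.45458044 -0.33597771  0.        ]
```

View pics/w1c.png

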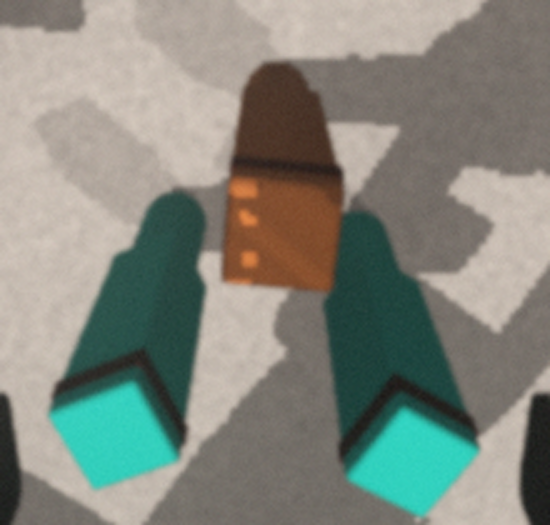

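The post is at about (0.4545, -0.336) and the look-alikes are clear of the fingers. The light squares are only sun patches. Next I grasp, lift, and go above the bin.

```bash
cat >> h.py <<'E'
BQ=toolq(-(bpt(TH,0,0,1)-bpt(TH,0,0,0)),-cy)
L=0.173 # foot to TCP
def foot(x,y,z): return bpt(TH,.0625+x,y,.05+z+L)  # TCP target for foot x,y off bin_floor, z above floor
def axf(o): # force along bin z / x / y
    return np.array([cx*np.cos(TH)+cz*np.sin(TH),cy,-np.sin(TH)*cx+np.cos(TH)*cz])@np.array(o["wrist_force"])
def infoot(o): # actual foot in floor frame
    A=np.array([cx*np.cos(TH)+cz*np.sin(TH),cy,-np.sin(TH)*cx+np.cos(TH)*cz])
    return A@(np.array(o["position"])-foot(0,0,0))
E
python3 - <<'E'
from h import *
from workcell import *
q=toolq(np.array([0,0,-1.]),-np.array([.04,1.,0]))
print([kinematics.solve_ik(foot(x,y,z),BQ) is not None for x in(-.01,.01) for y in(-.016,.016) for z in (-.035,0,.175)])
bot.reach([.4545,-.336,.26],q)
bot.servo_line([.4545,-.336,.173],velocity=.1)
hand.move_gripper(.02,60)
o=get_obs();print(o["time_s"],o["gripper_width"],o["grip_force"],o["position"],o["wrist_force"])
bot.servo_line([.4545,-.336,.40],velocity=.25)
o=get_obs();print(o["time_s"],o["gripper_width"],o["grip_force"],o["wrist_force"])
bot.reach(foot(0,0,.175),BQ)
o=get_obs();print(o["time_s"],o["gripper_width"],o["wrist_force"],infoot(o))
c=vision.read_camera("wrist");pickle.dump(c,open("w2.pkl","wb"))
f=c["frame"]
out=np.r_[cv2.resize(f,(400,300)),cv2.resize(np.clip(f.astype(float)*6,0,255).astype(np.uint8),(400,300))]
cv2.imwrite("pics/w2.png",np.c_[out[:300],out[300:]][:,:,::-1])
E
```

```text
[True, True, True, True, True, True, True, True, True, True, True, True]
3.3917 0.02954378061088942 58.78559947013855 [ 0.45478201 -0.33622376  0.17338907] [ 0.19171598 -1.03868645  3.67532777]
4.45 0.029476200560038895 58.56625556945801 [ 0.40010835  0.29469209 -1.11947176]
5.675 0.02905128148363623 [ 0.21698882 -0.96124615 -1.71597001] [ 0.00054359 -0.00036196  0.17483985]Traceback (most recent call last):
  File "<stdin>", line 16, in <module>
cv2.error: OpenCV(4.12.0) /io/opencv/modules/imgcodecs/src/loadsave.cpp:1058: error: (-215:Assertion failed) image.channels() == 1 || image.channels() == 3 || image.channels() == 4 in function 'imwrite_'
```

```bash
python3 - <<'E'
from h import *
f=pickle.load(open("w2.pkl","rb"))["frame"]
out=np.hstack([cv2.resize(f,(400,300)),cv2.resize(np.clip(f.astype(float)*6,0,255).astype(np.uint8),(400,300))])
cv2.imwrite("pics/w2.png",np.ascontiguousarray(out[:,:,::-1]))
E
```

```text
(no output)
```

View pics/w2.png

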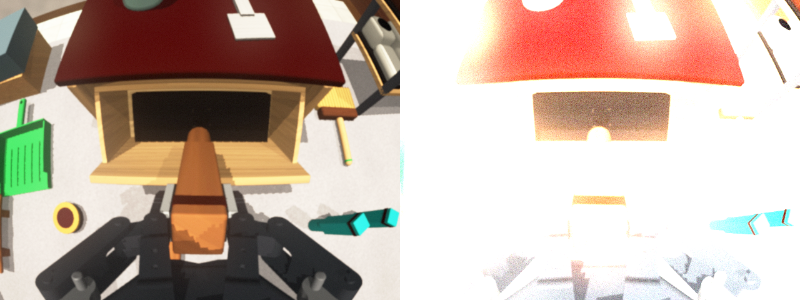

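The post is held straight on the bin axis with its foot pointing at the black block. The hole is not visible, so I start feeling by finding the floor level.

```bash
python3 - <<'E'
from h import *
from workcell import *
bot.servo_line(foot(0,0,.02),velocity=.15);bot.dwell(.1)
o=get_obs();b=axf(o);print(o["time_s"],b,infoot(o))
z=.02
while z>-.03:
    z-=.002 if z>.008 else .001
    bot.servo_line(foot(0,0,z),velocity=.04)
    o=get_obs();f=axf(o)-b
    if z<.012: print(round(z,4),round(o["time_s"],2),f.round(1),(infoot(o)*1e3).round(2))
    if f[2]>9: break
E
```

```text
7.0083 [ 0.33486459  0.3488132  -1.0143596 ] [6.09059434e-04 1.60772885e-05 2.06764948e-02]
0.01 8.26 [ 0.1 -0.4 -0.3] [-0.11 -0.02  9.87]
0.008 8.51 [-1.1 -0.6  0.7] [-0.09 -0.    7.88]
0.007 8.76 [-0.5 -0.1  0.5] [-0.02  0.    6.95]
0.006 9.01 [-0.8  0.2 -0.4] [-0.05  0.01  5.96]
0.005 9.26 [-1.1 -0.5 -0. ] [-0.07  0.01  4.94]
0.004 9.51 [-0.4 -0.5  0.4] [-0.07 -0.    3.95]
0.003 9.76 [-0.7 -0.1 -0. ] [-0.03 -0.03  2.95]
0.002 10.01 [-1.6  0.7  3.4] [ 0.08 -0.    2.07]
0.001 10.26 [-1.3  0.2 15.9] [0.55 0.06 1.59]
```

```bash
cat > search.py <<'E'
from h import *
from workcell import *
b=np.array([-.5,.2,-1.0]);zs=.0013
def at(x,y,z,v=.04):
    bot.servo_line(foot(x,y,z),velocity=v);o=get_obs();return o,axf(o)-b
pts=[];s=1
ys=np.arange(-16,17,4)/1e3
for y in [y for y in ys if y>=0]: pts.append((0,y))
for y in ys[::-1]: pts.append((.006,y))
for y in [y for y in ys if y<=0]: pts.append((0,y))
for y in ys: pts.append((-.006,y))
prev=None;found=None
for x,y in pts:
    if prev is not None and max(abs(x-prev[0]),abs(y-prev[1]))>.009:
        at(*prev,.006);at(x,y,.006,.1)
    o,f=at(x,y,zs);prev=(x,y)
    print(x,y,round(o["time_s"],2),f.round(1),(infoot(o)*1e3).round(2))
    if abs(f[2])>25: break
    if f[2]<4: found=(x,y);break
if found:  # confirm
    o,f=at(*found,zs-.0012);print("confirm",f.round(1),(infoot(o)*1e3).round(2))
E
python3 search.py
```

```text
0 0.0 10.51 [-0.4  0.7 11.5] [0.39 0.06 1.73]
0 0.004 10.76 [-0.1 -1.9 11.7] [0.38 3.96 1.71]
0 0.008 11.01 [-0.6 -3.  11.4] [0.36 7.87 1.71]
0 0.012 11.26 [-0.1 -2.4 11.3] [ 0.29 11.85  1.68]
0 0.016 11.51 [-0.4 -2.7 11.2] [ 0.24 15.85  1.65]
0.006 0.016 11.81 [-2.3 -1.1 12.1] [ 5.51 15.83  1.56]
0.006 0.012 12.06 [-1.5  2.  11.8] [ 6.06 12.12  1.7 ]
0.006 0.008 12.31 [-1.3  2.6 12.4] [6.48 8.25 1.77]
0.006 0.004 12.56 [ 0.1  1.8 12.6] [6.74 4.33 1.8 ]
0.006 0.0 12.81 [ 0.1  3.9 12. ] [6.89 0.32 1.81]
0.006 -0.004 13.06 [-0.9  3.4 11.6] [ 7.01 -3.69  1.83]
0.006 -0.008 13.31 [-0.1  2.2 11.5] [ 6.97 -7.73  1.8 ]
0.006 -0.012 13.56 [ 0.9  2.8 11.2] [  6.95 -11.75   1.78]
0.006 -0.016 13.81 [-0.5  2.3 10.5] [  6.94 -15.77   1.76]
0 -0.016 14.11 [1.6 0.3 9.5] [  1.57 -15.85   1.81]
0 -0.012 14.36 [ 0.2 -1.5 10.6] [  1.15 -11.97   1.79]
0 -0.008 14.61 [-0.4 -0.2  9.7] [ 0.76 -7.92  1.68]
0 -0.004 14.86 [-1.1  0.9 10.1] [ 0.43 -3.71  1.62]
0 0.0 15.11 [-1.3 -0.2 10.7] [0.33 0.12 1.65]
-0.006 -0.016 15.97 [-1.2 -2.5 11.3] [ -5.1  -15.81   1.43]
-0.006 -0.012 16.22 [-0.2 -0.  -0.4] [ -5.81 -11.54   1.08]
confirm [0.4 1.7 0.5] [ -6.01 -11.81  -0.1 ]
```

The foot drops into the hole near (-6,-12) mm. Next is a compliant descent.

```bash
cat > desc.py <<'E'
import sys
from h import *
from workcell import *
b=np.array([-.5,.2,-1.0])
o=get_obs();x,y,z=infoot(o);stop=float(sys.argv[1])
for i in range(45):
    f=axf(get_obs())-b
    x+=np.clip(.00006*f[0],-.0006,.0006);y+=np.clip(.00006*f[1],-.0006,.0006)
    if f[2]<10 and np.hypot(f[0],f[1])<14: z-=.0015
    elif f[2]>22: z+=.001
    if z<stop: break
    bot.servo_line(foot(x,y,z),velocity=.04)
    o=get_obs();f=axf(o)-b;p=infoot(o)*1e3
    print(round(o["time_s"],2),(np.array([x,y,z])*1e3).round(2),f.round(1),p.round(2))
    if f[2]>24 or (f[2]>10 and p[2]<-30): break
E
python3 desc.py -.036
```

```text
16.72 [ -5.99 -11.71  -1.6 ] [0.2 3.2 1.6] [ -6.05 -11.48  -1.7 ]
16.97 [ -5.98 -11.51  -3.1 ] [-0.6  6.5  4.1] [ -6.08 -11.2   -3.14]
17.22 [ -6.01 -11.12  -4.6 ] [-1.5  6.6  4.7] [ -6.1  -10.64  -4.57]
17.47 [ -6.1  -10.72  -6.1 ] [-1.2  9.5  0.2] [ -6.19 -10.04  -6.19]
17.72 [ -6.18 -10.15  -7.6 ] [-0.5  8.6 -1.7] [-6.34 -9.48 -7.82]
17.97 [-6.2  -9.64 -9.1 ] [-0.6  7.5 -1.3] [-6.31 -9.11 -9.29]
18.22 [ -6.24  -9.18 -10.6 ] [-0.7  7.2 -0.8] [ -6.29  -8.76 -10.78]
18.47 [ -6.28  -8.75 -12.1 ] [-0.5  5.3 -0.6] [ -6.3   -8.43 -12.27]
18.72 [ -6.31  -8.44 -13.6 ] [-0.4  5.1 -1.5] [ -6.32  -8.3  -13.74]
18.97 [ -6.33  -8.13 -15.1 ] [ 0.1  4.7 -1.9] [ -6.3   -8.12 -15.19]
19.22 [ -6.33  -7.85 -16.6 ] [ 0.4  2.8 -0.5] [ -6.3   -7.91 -16.68]
19.47 [ -6.3   -7.68 -18.1 ] [-0.1  1.4 -1. ] [ -6.35  -7.75 -18.18]
19.72 [ -6.31  -7.59 -19.6 ] [-0.3  1.8 -0.6] [ -6.36  -7.65 -19.69]
19.97 [ -6.33  -7.48 -21.1 ] [-0.3  1.2 -1. ] [ -6.39  -7.52 -21.19]
20.22 [ -6.35  -7.41 -22.6 ] [-0.3  0.   0.7] [ -6.43  -7.46 -22.69]
20.47 [ -6.36  -7.41 -24.1 ] [-0.2  0.7  0.2] [ -6.39  -7.45 -24.18]
20.72 [ -6.38  -7.36 -25.6 ] [ 0.9  0.2 -1.2] [ -6.4   -7.36 -25.68]
20.97 [ -6.33  -7.36 -27.1 ] [ 0.3 -0.3  0.5] [ -6.35  -7.38 -27.19]
21.22 [ -6.31  -7.37 -28.6 ] [-0.   0.1  0. ] [ -6.34  -7.36 -28.66]
21.47 [ -6.31  -7.37 -30.1 ] [-0.6 -0.9 -0.9] [ -6.31  -7.37 -30.17]
21.72 [ -6.35  -7.43 -31.6 ] [ 0.6 -0.1  0.3] [ -6.33  -7.41 -31.68]
21.97 [ -6.31  -7.43 -33.1 ] [ 0.4 -0.1  1.9] [ -6.27  -7.42 -33.08]
22.22 [ -6.29  -7.44 -34.6 ] [-2.2  0.5 21.8] [ -5.96  -7.44 -33.78]
```

The post bottomed out at -33 mm against the floor contact at +2 mm, which is the full 35 mm. I'll release it, retreat, and scan push-pose options.

```bash
cat >> h.py <<'E'
def pushpose(th,a,off=0.,y=0.,zb=.195):
    """TCP pose so that the inner fingertip corner lies off outside the panel face at (y,zb)"""
    f=np.cos(a)*cx-np.sin(a)*cz;up=np.sin(a)*cx+np.cos(a)*cz
    return bpt(th,-.014-off,y,zb)-.017*f-.011*up, toolq(f,-cy)
E
python3 - <<'E'
from h import *
from workcell import *
hand.move_gripper(.06)
o=get_obs();x,y,z=infoot(o);print(o["time_s"],(axf(o)).round(1),infoot(o)*1e3)
bot.servo_line(foot(x,y,z+.12),velocity=.15)
o=get_obs();print(o["time_s"],o["joint_pos"],o["wrist_force"])
for n in("scene","top"):
    c=vision.read_camera(n);pickle.dump(c,open(n+"2.pkl","wb"))
A=pickle.load(open("scene2.pkl","rb"))["frame"][160:320,220:440];B=pickle.load(open("top2.pkl","rb"))["frame"][180:320,240:460]
cv2.imwrite("pics/seat.png",np.ascontiguousarray(np.vstack([cv2.resize(A,(440,320)),cv2.resize(B,(440,280))])[:,:,::-1]))
for a in(.4,.5,.6,.7,.8,.9,1.0,1.2,1.4):
  for th,off in((.632,.03),(.632,0),(.3,0),(0,0)):
    j=kinematics.solve_ik(*pushpose(th,a,off));print(a,th,off,None if j is None else np.round(j,2))
E
```

```text
22.6167 [ 0.  -0.4 -0.3] [ -6.29242349  -7.46859437 -34.72780396]
23.5667 [-0.02295551 -0.17494357  2.22335841 -0.11310866  0.46618672  1.7413979 ] [-0.46142018  0.48814391  0.00827433]
0.4 0.632 0.03 None
0.4 0.632 0 None
0.4 0.3 0 [ 0.03  0.34  2.56  3.3   0.93 -1.61]
0.4 0 0 [ 0.    0.33  2.44  3.28  0.81 -1.63]
0.5 0.632 0.03 None
0.5 0.632 0 [ 0.05  0.33  2.64  3.32  0.9  -1.61]
0.5 0.3 0 [ 0.02  0.24  2.52  3.32  0.69 -1.65]
0.5 0 0 [-0.    0.25  2.4   3.31  0.59 -1.66]
0.6 0.632 0.03 [ 0.06  0.27  2.65  3.35  0.75 -1.62]
0.6 0.632 0 [ 0.04  0.21  2.59  3.35  0.64 -1.65]
0.6 0.3 0 [ 0.01  0.16  2.47  3.37  0.46 -1.71]
0.6 0 0 [-0.01  0.2   2.35  3.37  0.38 -1.72]
0.7 0.632 0.03 [ 0.05  0.17  2.59  3.39  0.5  -1.69]
0.7 0.632 0 [ 0.03  0.13  2.54  3.42  0.4  -1.73]
0.7 0.3 0 [ 0.    0.11  2.41  3.49  0.25 -1.84]
0.7 0 0 [-0.01  0.16  2.29  3.54  0.19 -1.9 ]
0.8 0.632 0.03 [ 0.03  0.1   2.53  3.51  0.27 -1.83]
0.8 0.632 0 [ 0.02  0.08  2.47  3.61  0.2  -1.94]
0.8 0.3 0 [-0.    0.08  2.35  4.14  0.09 -2.49]
0.8 0 0 None
0.9 0.632 0.03 [ 0.02  0.06  2.47  4.11  0.1  -2.44]
0.9 0.632 0 None
0.9 0.3 0 [-0.01  0.07  2.28 -0.44  0.14  2.09]
0.9 0 0 [-0.02  0.13  2.16 -0.29  0.19  1.92]
1.0 0.632 0.03 [ 0.01  0.05  2.4  -0.46  0.14  2.13]
1.0 0.632 0 [-0.    0.05  2.34 -0.3   0.2   1.96]
1.0 0.3 0 [-0.02  0.07  2.21 -0.17  0.3   1.81]
1.0 0 0 [-0.03  0.14  2.09 -0.13  0.34  1.76]
1.2 0.632 0.03 [-0.01  0.07  2.26 -0.08  0.44  1.73]
1.2 0.632 0 [-0.02  0.08  2.2  -0.07  0.49  1.72]
1.2 0.3 0 [-0.03  0.11  2.07 -0.05  0.59  1.69]
1.2 0 0 [-0.04  0.19  1.94 -0.04  0.64  1.67]
1.4 0.632 0.03 [-0.03  0.14  2.12 -0.02  0.71  1.67]
1.4 0.632 0 [-0.03  0.15  2.06 -0.02  0.76  1.66]
1.4 0.3 0 [-0.04  0.19  1.92 -0.02  0.86  1.65]
1.4 0 0 [-0.05  0.26  1.79 -0.01  0.92  1.64]
```

View pics/seat.png

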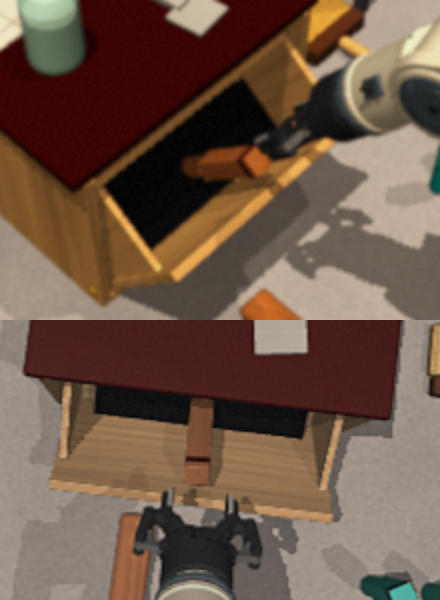

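The post stands seated with its top level with the panel, near (198,470) in the lower crop and (250,160) in the upper. I'll close the fingers, retreat outward, and turn the wrist to the a=0.6 push branch clear of the bin.

```bash
python3 - <<'E'
from h import *
from workcell import *
o=get_obs();print(o["position"])
pp,q=pushpose(.632,.6,.02);print("pre",pp)
for w in ([.42,.02,.36],[.44,.02,.36],[.40,.02,.42],[.46,.02,.40]):
    j=kinematics.solve_ik(w,q);print(w,None if j is None else np.round(j,2))
    j=kinematics.solve_ik(w,BQ);print("   BQ",None if j is None else np.round(j,2))
E
```

```text
[ 0.50424435 -0.0266416   0.31092001]
pre [ 0.47916359 -0.01633871  0.16776969]
[0.42, 0.02, 0.36] [ 0.3  -0.5   2.47 -0.99  0.41  2.76]
   BQ [ 0.17 -0.41  2.26 -0.26  0.7   2.  ]
[0.44, 0.02, 0.36] [ 0.27 -0.44  2.45 -1.03  0.36  2.79]
   BQ [ 0.16 -0.37  2.24 -0.25  0.67  1.99]
[0.4, 0.02, 0.42] [ 0.34 -0.63  2.39 -0.72  0.58  2.47]
   BQ [ 0.19 -0.5   2.18 -0.23  0.87  1.96]
[0.46, 0.02, 0.4] [ 0.24 -0.45  2.36 -0.81  0.4   2.54]
   BQ [ 0.15 -0.36  2.14 -0.22  0.75  1.94]
```

```bash
python3 - <<'E'
from h import *
from workcell import *
hand.move_gripper(0.0,40)
bot.reach([.42,.0,.38],BQ)
j=np.array(get_obs()["joint_pos"]);print(j.round(2))
j[4]=.04;bot.goto_joints(j);print(np.round(get_obs()["position"],3))
j[3]+=np.pi;j[5]-=np.pi;bot.goto_joints(j)
o=get_obs();print(o["time_s"],np.round(o["position"],3),j.round(2))
for y in(.3,.25,.2,.1,0):
  for a in (.6,.7):
   for zz in(0,.06,.12):
    for dx in(.02,.06):
      p,q=pushpose(.632,a,.02,y);s=kinematics.solve_ik(p+[.02-dx,0,zz],q);print(y,a,zz,dx,None if s is None else np.round(s,2))
E
```

```text
[ 0.09 -0.44  2.23 -0.17  0.73  1.86]
[0.542 0.045 0.557]
28.325 [0.547 0.05  0.584] [ 0.09 -0.44  2.23  2.97  0.04 -1.29]
0.3 0.6 0 0.02 None
0.3 0.6 0 0.06 None
0.3 0.6 0.06 0.02 None
0.3 0.6 0.06 0.06 None
0.3 0.6 0.12 0.02 None
0.3 0.6 0.12 0.06 None
0.3 0.7 0 0.02 None
0.3 0.7 0 0.06 None
0.3 0.7 0.06 0.02 None
0.3 0.7 0.06 0.06 None
0.3 0.7 0.12 0.02 [ 0.86  0.11  2.15 -1.23  0.73 -2.83]
0.3 0.7 0.12 0.06 [ 0.94  0.07  2.2  -1.21  0.79 -2.79]
0.25 0.6 0 0.02 [ 0.83  0.36  2.35  4.41  0.77 -2.07]
0.25 0.6 0 0.06 None
0.25 0.6 0.06 0.02 None
0.25 0.6 0.06 0.06 None
0.25 0.6 0.12 0.02 None
0.25 0.6 0.12 0.06 None
0.25 0.7 0 0.02 None
0.25 0.7 0 0.06 None
0.25 0.7 0.06 0.02 None
0.25 0.7 0.06 0.06 None
0.25 0.7 0.12 0.02 [ 0.78  0.04  2.22 -1.27  0.67 -2.85]
0.25 0.7 0.12 0.06 [ 0.87 -0.    2.27 -1.24  0.73 -2.82]
0.2 0.6 0 0.02 [ 0.73  0.33  2.43  4.26  0.75 -1.99]
0.2 0.6 0 0.06 [ 0.82  0.31  2.48  4.33  0.8  -1.97]
0.2 0.6 0.06 0.02 None
0.2 0.6 0.06 0.06 None
0.2 0.6 0.12 0.02 None
0.2 0.6 0.12 0.06 None
0.2 0.7 0 0.02 [ 0.69  0.26  2.39  4.42  0.61 -2.2 ]
0.2 0.7 0 0.06 None
0
[... 521 characters left out ...]
.01  2.46  4.43  0.41 -2.47]
0.1 0.7 0.06 0.06 None
0.1 0.7 0.12 0.02 None
0.1 0.7 0.12 0.06 None
0 0.6 0 0.02 [ 0.05  0.25  2.63  3.35  0.71 -1.63]
0 0.6 0 0.06 None
0 0.6 0.06 0.02 [ 0.05  0.    2.58  3.47  0.43 -1.78]
0 0.6 0.06 0.06 [ 0.07 -0.08  2.65  3.5   0.42 -1.8 ]
0 0.6 0.12 0.02 [ 0.05 -0.19  2.51  3.9   0.2  -2.22]
0 0.6 0.12 0.06 [ 0.07 -0.29  2.57  4.11  0.18 -2.43]
0 0.7 0 0.02 [ 0.04  0.15  2.57  3.4   0.46 -1.7 ]
0 0.7 0 0.06 [ 0.05  0.1   2.65  3.4   0.49 -1.7 ]
0 0.7 0.06 0.02 [ 0.04 -0.06  2.52  3.69  0.22 -2.01]
0 0.7 0.06 0.06 [ 0.05 -0.14  2.59  3.76  0.21 -2.08]
0 0.7 0.12 0.02 [ 0.04 -0.22  2.45 -1.19  0.12  2.85]
0 0.7 0.12 0.06 [ 0.05 -0.32  2.51 -0.94  0.15  2.61]
```

```bash
cat > push.py <<'E'
from h import *
from workcell import *
a=.6
p,q=pushpose(.632,a,.02)
bot.goto_joints(kinematics.solve_ik(p+[-.04,0,.12],q))
bot.servo_line(p+[-.04,0,.06],ori=q,velocity=.12)
bot.servo_line(p,ori=q,velocity=.1);bot.dwell(.1)
o=get_obs();b=np.array(o["wrist_force"]);print(o["time_s"],b.round(1))
bot.servo_line(pushpose(.632,a,.004)[0],ori=q,velocity=.05)
th=.632
while th>-.03:
    th-=.03 if th>.1 else .01
    bot.servo_line(pushpose(th,a)[0],ori=q,velocity=.03)
    o=get_obs();f=np.array(o["wrist_force"])-b;fn=-f@(np.cos(th)*cx+np.sin(th)*cz)
    print(round(th,3),round(o["time_s"],2),f.round(1),round(fn,1))
    if fn>(24 if th<.1 else 32) or np.linalg.norm(f)>40: break
E
python3 push.py
```

```text
31.4917 [ 0.4 -0.3  0.1]
0.602 32.43 [-11.8   2.7  -1.4] 10.7
0.572 32.77 [-13.8   2.7  -1.7] 12.7
0.542 33.12 [-13.6   2.   -0.8] 12.2
0.512 33.46 [-12.2   1.7  -1.9] 11.7
0.482 33.8 [-12.1   1.   -1.1] 11.3
0.452 34.14 [-11.7   1.2  -2.5] 11.7
0.422 34.48 [-11.5   1.   -1.6] 11.2
0.392 34.83 [-10.5   0.5  -2.1] 10.5
0.362 35.17 [-10.1   0.7  -1.8] 10.1
0.332 35.51 [-9.8 -0.5 -2. ] 9.8
0.302 35.85 [-9.2  0.3 -1.4] 9.2
0.272 36.19 [-8.4 -0.1 -2.1] 8.5
0.242 36.53 [-7.8 -0.2 -1.4] 7.8
0.212 36.88 [-7.5  0.3 -2.3] 7.8
0.182 37.22 [-6.9 -0.4 -2.2] 7.1
0.152 37.56 [-7.5 -0.8 -1.5] 7.5
0.122 37.9 [-6.5 -0.2 -1. ] 6.5
0.092 38.24 [-6.  -1.  -0.5] 5.9
0.082 38.49 [-7.2  0.2  0.5] 7.1
0.072 38.74 [-7.   0.1  0.9] 6.9
0.062 38.99 [-7.1 -1.4 -0. ] 6.9
0.052 39.24 [-7.  -1.3 -0. ] 6.8
0.042 39.49 [-7.5 -0.7 -0. ] 7.4
0.032 39.74 [-7.1 -0.   0.5] 7.1
0.022 39.99 [-7.9 -1.1  0.3] 7.7
0.012 40.24 [-6.8 -1.3  0.3] 6.6
0.002 40.49 [-7.  -0.5  0.5] 6.9
-0.008 40.74 [-6.6 -0.8  0.3] 6.5
-0.018 40.99 [-14.5  -0.5   6.1] 14.5
-0.028 41.24 [-33.7   2.3  19.8] 34.3
```

Contact stiffened at θ ≈ -0.02, about where the shut stop should be. I'll back off and look.

```bash
python3 - <<'E'
from h import *
from workcell import *
p,q=pushpose(0,.6,.05)
bot.servo_line(p,ori=q,velocity=.08)
bot.servo_line(p+[-.10,0,.03],ori=q,velocity=.15)
j=np.array(get_obs()["joint_pos"]);j[0]-=.9;bot.goto_joints(j)
o=get_obs();print(o["time_s"],o["wrist_force"],o["position"])
F=[]
for n in("scene","top"):
    c=vision.read_camera(n);F.append(c)
    for th in(0,.03): print(n,th,[proj(c,bpt(th,-.014,y,.215)).round(1).tolist() for y in(.178,-.178)],"shelf",[proj(c,C0-.11*cx+y*cy+.298*cz).round(1).tolist() for y in(.215,-.215)])
A=F[0]["frame"][120:320,190:430];B=F[1]["frame"][100:300,230:470]
cv2.imwrite("pics/shut.png",np.ascontiguousarray(np.hstack([cv2.resize(A,(400,333)),cv2.resize(B,(400,333))])[:,:,::-1]))
E
```

```text
44.4083 [ 0.29528545 -0.37412     0.04044172] [ 0.26565212 -0.37406812  0.25584967]
scene 0 [[267.9, 258.0], [367.4, 178.7]] shelf [[253.7, 254.1], [378.3, 157.0]]
scene 0.03 [[269.7, 259.7], [369.3, 180.1]] shelf [[253.7, 254.1], [378.3, 157.0]]
top 0 [[268.5, 211.8], [414.8, 229.8]] shelf [[250.6, 207.1], [435.3, 229.7]]
top 0.03 [[268.2, 214.5], [414.4, 232.4]] shelf [[250.6, 207.1], [435.3, 229.7]]
```

View pics/shut.png

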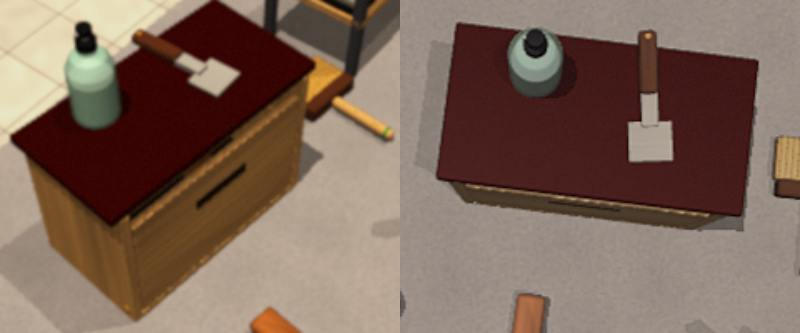

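The picture shows the bin flush under the shelf front, with the bottle, scraper and brush where they were and the robot clear of everything. I'm handing in.

```bash
python3 -c "
from workcell import hand_in
print(hand_in())"
```

```text
the job is handed in; nothing more can be done
None
```

I seated the post fully home in the block's blind hole (35 mm deep), eased the bin shut under the shelf, and handed the job in at about 44 s of the 72 s; no verdict came back.

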